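# Snap the cap onto the open glaze bottle and keep it pressed

## Task

One of the three glaze bottles in the wooden caddy has lost its cap: pick up the loose cap that matches the other two bottles (neither the wide nor the small one), put it straight over the bare spout and press it down until it clicks, then keep pressing after the click so that it sits fully home on the bottle's collar. The program finishes while the gripper is still holding the cap pressed firmly down: do not let up or back away. Leave the other things on the table alone.

Things in the scene. Friction and masses are not known exactly. Their poses are not given: they have to be found in the camera images.
- cap: the loose snap cap that fits: grey plastic, ribbed, round, 34 mm diameter, 32 mm tall, about 20 g, mouth down on the table; origin at the centre of its underside (mouth rim), z up. Hollow, 28 mm deep: the lowest 4 mm is a lip of 21 mm bore, above it the bore is 27 mm. Pick it by its sides with the fingertips about 10 mm above its underside, to stay clear of the bottle's collar; any yaw will do.
- spout_seat (a point): on the bottle without a cap: centre of the flat top of its neck collar (40 mm diameter), 133 mm above the table, z up. A cap pushed straight down meets the spout's spring bumps with its underside about 11 mm above this point, takes about 9 to 15 N to pass them, clicks with a drop in force to nothing and is home with its underside here (0 mm). Keep pushing 10 to 20 N; at least 5 N must stay on it.
- spout_tip (a point): centre of the bare spout's tip, 22 mm above spout_seat. The spout is an upright stud of 18 mm diameter whose upper 9 mm taper to 8 mm at the tip; four small spring bumps stand out of it 7.6 mm above spout_seat, 25 mm across a pair of bumps.
- bottle: the white bottle without a cap, held fast in the caddy: 68 mm diameter, 125 mm to the collar's top, 147 mm to the spout's tip; origin at the centre of its underside, z up. It may be in any of the caddy's three places.
- capped_a: a bottle like it with its cap already on, held fast in the caddy: 68 mm diameter, cap 34 mm diameter, whole height 157 mm, so its top is 165 mm above the table; origin at the centre of its underside. Bottle centres are 86 mm apart in a straight row.
- capped_b: the other bottle with its cap already on, same sizes; origin at the centre of its underside.
- caddy: open wooden tray screwed to the table, 96 mm (x) by 276 mm (y) by 36 mm high, floor 8 mm thick; the three bottles stand in it in a row along its y; origin at the centre of its underside.
- wide_cap: loose grey wide cap that does not fit, 50 mm diameter, 22 mm tall; origin at the centre of its underside. Leave it alone.
- small_cap: loose grey small cap that does not fit, 23 mm diameter, 24 mm tall; origin at the centre of its underside. Leave it alone.
- bowl: loose white ceramic bowl, 120 mm across the rim, 50 mm high; origin at the centre of its underside. Leave it alone.
- rib: loose flat wooden throwing rib, 50 by 90 by 12 mm; origin at the centre of its underside. Leave it alone.

How it is judged:
By the outcome, as a careful person would: the job done as asked, in the order asked, and still so for the second after the job is handed in, while the arm keeps its last pose, push and grip.
It also fails if it takes over 38 s, if anything falls off the work surface, if the arm or the gripper's body presses on something with over 40 N, if the wrist force passes 120 N, or if a joint passes its speed limit or range.

## Robot

A 7-joint arm with a two-finger parallel gripper is mounted at the origin on the work surface. World frame = base frame: x ahead of the robot, y to its left, z up, the work surface at z = 0. Lengths are in m, angles in rad, forces in N, time in s.
With the tool pointing down it reaches from about 0.425 to 0.875 m from the base axis. Payload 4.7 kg.
Tool frame: the origin (TCP) lies at the very end of the fingers, on their centre line; the grasp point (between the pads) lies 19 mm behind it; z points along the fingers, y is the line along which they close (so a half turn about z gives the same grasp; the last joint's range is limited). The gripper opens to 85 mm and grips with 20 to 120 N. Pads are 22 mm wide; open, the fingers measure 114 mm over their backs; the gripper's body (76 mm by 85 mm) begins 54 mm behind the grasp point. The pads swing forward as they close: fully open they stand 13 mm farther back than shut.
Start: joints at [-1.108, 0.321, -0.07, 1.45, 0.023, 1.371, -0.057], TCP at [0.282, 0.586, 0.231] pointing down, gripper open.
Joint ranges: [-2.86, 2.86], [-0.3, 2.09], [-1.38, 1.24], [0.06, 2.45], [-1.56, 4.7], [0.09, 2.05], [-2.69, 2.69]. Speed limits (rad/s): [2.57, 2.57, 3.14, 3.14, 3.14, 3.14, 3.14].

## Interface

Orientations are given as a unit quaternion [x, y, z, w].
In Python, from bench import ctrl gives the robot as it stands.
- The arm moves only by the shell command python3 nudge.py [FORCE], which reads ROWS from standard input. ROWS is a JSON list of rows, 1 to 5 of them, each written [[dx, dy, dz], [rx, ry, rz], opening]: dx, dy, dz in a scale on which 1.0 is 0.2 m, then a rotation vector rx, ry, rz in fractions of the full range, 1 being 2 pi rad, then the opening from 0.0 (shut) to 1.0 (fully open); each row shifts and turns the commanded pose from where the row before left it, along the tool's axes as they then stand; what a row does not reach is not made up. A row lasts 1/8 s, in which the tool goes at most 0.0625 m and 0.188 rad, less where a joint would pass 70% of its speed; a pose out of reach is approached as far as the arm can. The fingers move at their own pace and stop on an object; FORCE is the grip in N (left out, the last holds). Time passes only in rows, so rows that do not move let the fingers close. It prints the time, the measured TCP pose, the force, the opening and the grip force at its end. Input that does not fit is refused with a message, and nothing moves.
- ctrl.sense(): the state, without advancing time (a new reading comes with each control period).
- ctrl.get_image(name): name is "side" or "top" or "wrist"; returns a dict with "img" (400x640x3 uint8, red, green, blue), "fx", "fy", "cx", "cy" (pixels), "k1" (the pictures are not rectified: a ray, as slopes to the right and down, at radius r is drawn at 1 + k1 r^2 times it, then the intrinsics apply), "R" (3x3) and "t" (3): a world point X has camera coordinates R X + t; the wrist camera has in their place "T_tool_cam" (4x4, takes a point from camera to tool coordinates, whose origin is the TCP and whose axes are the flange's). Camera axes: x right, y down, z forward; pixel columns grow to the right and rows downward; lengths in m; the calibration is good to about 2 mm. A picture is of the moment at which its call begins: read the wrist's pose just before it. There is no depth.
- ctrl.close_job(): hands the job in; it is judged then, once.
The state is a dict: "time": time; "qpos": joint angles; "joint_velocities": joint speeds; "joint_torque": joint torques, N m; "ee_pos": TCP position; "ee_rot": TCP orientation; "force": force on the tool from outside, world axes, zero at the start; "torque": the same for the moment, N m; "grip_width": opening from 0.0 (shut) to 1.0 (fully open); "grip_force": force on a finger pad.
Only numpy, scipy, OpenCV 4.12 (cv2) and the standard library are available. Lean on these libraries where they do the work, as an engineer would, in place of code of your own. Each camera call takes 0.05 s, during which the arm holds its last target. There are 200 camera calls.

## Working session

There is one attempt and no reset: what is moved stays moved. The work goes in short steps, Python scripts to look and compute and a shell command to move; the robot and the scene stay as the last step left them, time stands still between calls to the robot, and variables do not carry over. Pictures are saved under pics/ and viewed, at most 10 in all, crops included, and the job is handed in when it is done.

```bash
ls; mkdir -p pics
cat > h.py <<'E'
import numpy as np, cv2
from bench import ctrl
from scipy.spatial.transform import Rotation as Ro
def cast(im,u,v,z,pose=None):
    x=np.array([(u-im["cx"])/im["fx"],(v-im["cy"])/im["fy"]]); s=x.copy()
    for _ in range(20): s=x/(1+im["k1"]*(s@s))
    d=np.array([s[0],s[1],1.])
    if pose is None:
        R=np.array(im["R"]);o=-R.T@np.array(im["t"]);d=R.T@d
    else:
        T=np.array(im["T_tool_cam"]);Rt=Ro.from_quat(pose[1]).as_matrix()
        o=Rt@T[:3,3]+pose[0];d=Rt@T[:3,:3]@d
    return o+d*(z-o[2])/d[2]
def proj(im,X):
    c=np.array(im["R"])@X+np.array(im["t"]);s=c[:2]/c[2];s=s*(1+im["k1"]*(s@s))
    return s*[im["fx"],im["fy"]]+[im["cx"],im["cy"]]
E
python3 - <<'E'
from h import *
import pickle
s=ctrl.sense();print({k:np.round(v,3) for k,v in s.items()})
d={}
for n in("side","top"):
    im=ctrl.get_image(n);d[n]=im;cv2.imwrite(f"pics/{n}0.png",im["img"][:,:,::-1])
    print(n,-np.array(im["R"]).T@im["t"],im["k1"])
pickle.dump(d,open("d.pkl","wb"))
E
```

```text
bench.py
nudge.py
pics
{'time': np.float64(0.0), 'qpos': array([-1.108,  0.322, -0.07 ,  1.452,  0.023,  1.371, -0.057]), 'joint_velocities': array([ 0.   , -0.   , -0.001,  0.   , -0.   , -0.001, -0.   ]), 'joint_torque': array([ 0.0000e+00, -4.9359e+01, -3.8200e-01, -3.1433e+01,  1.3000e-02,
        1.2000e-02,  0.0000e+00]), 'ee_pos': array([0.282, 0.585, 0.23 ]), 'ee_rot': array([ 0.222,  0.975, -0.001, -0.   ]), 'force': array([ 0.606,  1.305, -1.126]), 'torque': array([-0.025,  0.016, -0.016]), 'grip_force': np.float64(0.0), 'grip_width': np.float64(0.996)}
side [0.45991573 0.67478993 0.60501475] -0.015909513124764876
top [ 0.47648497 -0.00722142  1.1764378 ] -0.0922913438939258
```

View pics/top0.png

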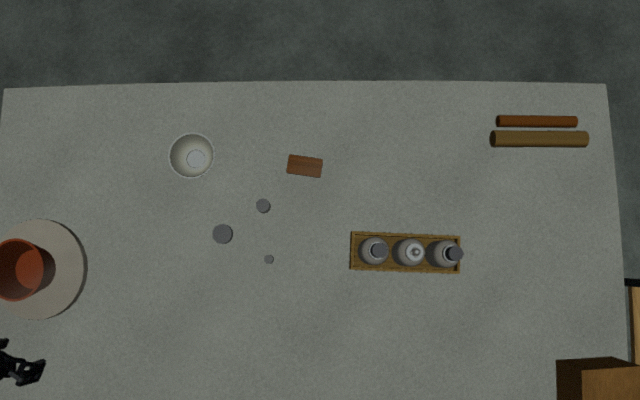

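View pics/side0.png

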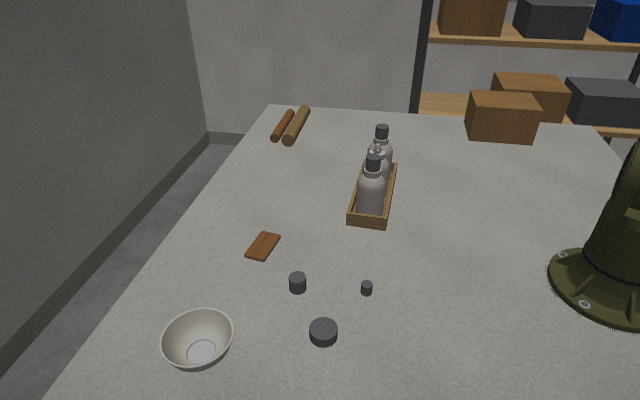

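The top view shows the loose caps: wide at (222,234), medium at (263,206), small at (269,259). The bare bottle is the middle one, near (412,252), between capped bottles at (375,250) and (450,253). Next I'll measure them.

Run:
```python
from h import *
import pickle
d=pickle.load(open("d.pkl","rb"))
def blob(im,u,v,r,thr):
    g=im["img"].astype(int).max(2).astype(np.uint8);m=(g<thr).astype(np.uint8)
    x0,y0=u-r,v-r;n,l,st,c=cv2.connectedComponentsWithStats(m[y0:y0+2*r,x0:x0+2*r])
    i=1+np.argmax(st[1:,4]);cn=max(cv2.findContours((l==i).astype(np.uint8),0,1)[0],key=len)
    return c[i]+[x0,y0],st[i],cv2.minEnclosingCircle(cn)[1]
T,S=d["top"],d["side"]
for n,u,v,h in(("wide",222,234,.022),("cap",263,206,.032),("small",269,259,.024)):
    c,st,r=blob(T,u,v,16,105);print(n,c,st,cast(T,*c,h),cast(T,*c,h/2), 2*r*(T["t"][2] if 0 else 1.15)/T["fx"])
for u,v in((380,250),(455,254)):
    c,st,r=blob(T,u,v,13,105);print("capped",c,st,cast(T,*c,.165))
for u,v in((297,283),(366,288)):
    c,st,r=blob(S,u,v,20,105);print("side",c,st,cast(S,*c,.016))
for n in d:
  im=d[n];print(n,im["fx"],im["cx"],im["cy"])
a=T["img"][225:280,345:470];cv2.imwrite("pics/c1.png",cv2.resize(a[:,:,::-1],None,fx=6,fy=6,interpolation=0))
a=S["img"][120:235,335:410];b=cv2.resize(a[:,:,::-1],None,fx=5,fy=5,interpolation=0);cv2.imwrite("pics/c2.png",b)
```

```text
wide [222.28366762 233.56446991] [  6   6  22  20 349] [0.53819002 0.215419   0.022     ] [0.53877798 0.21754041 0.011     ] 0.054278524706280834
cap [262.95604396 205.55494505] [  9   8  15  16 182] [0.60709553 0.11171144 0.032     ] [0.60892155 0.1133742  0.016     ] 0.03928613895938927
small [268.4875 259.0125] [11 12 10  9 80] [0.47342242 0.09858144 0.024     ] [0.47339053 0.09968314 0.012     ] 0.026720416589648875
capped [379.87936508 249.43650794] [  0   0  26  26 630] [ 0.49181995 -0.15969867  0.165     ]
capped [451.54255319 253.50425532] [  0   0  22  26 470] [ 0.48027745 -0.31986016  0.165     ]
side [297.06406685 282.64623955] [ 12   8  18  24 359] [0.60886825 0.11348503 0.016     ]
side [366.11111111 287.85964912] [ 14  12  13  17 171] [0.47385724 0.10269475 0.016     ]
side 411.7437418955602 315.5077252602866 203.40284495068093
top 458.19157968907007 316.36365231561007 201.42779833002672
```

View pics/c1.png

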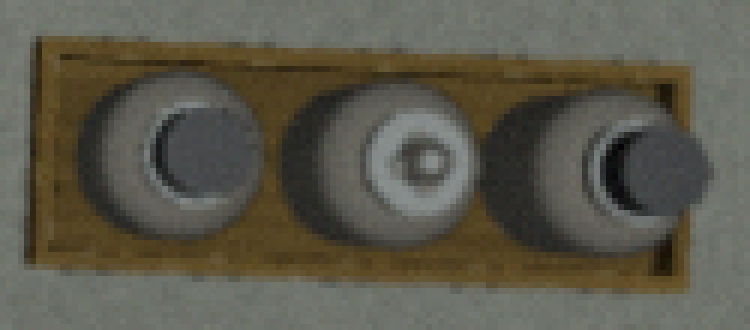

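View pics/c2.png

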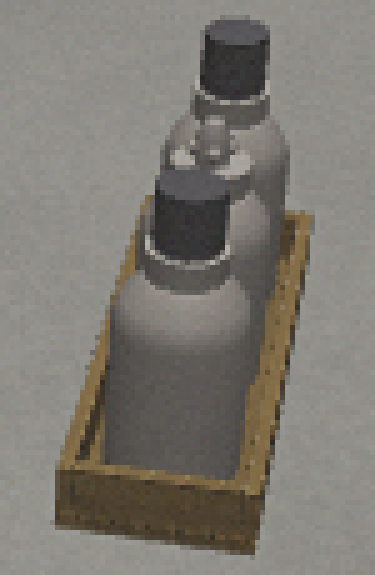

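The crops confirm the bare spout is on the middle bottle, with its collar centre at about (415,252) in the top view and its tip at about (377,145) in the side view. I'll compute its position from both views and cross-check it against the midpoint of the two capped tops.

Run:
```python
from h import *
import pickle
d=pickle.load(open("d.pkl","rb"));T,S=d["top"],d["side"]
f=lambda u,v,k,o:np.array([(u+.5)/k-.5+o[0],(v+.5)/k-.5+o[1]])
a=lambda u,v:f(u,v,6,(345,225)); b=lambda u,v:f(u,v,5,(335,120))
A=cast(T,*a(211,152),.165);B=cast(T,*a(665,170),.165);print("tops",A,B,(A+B)/2,np.linalg.norm(A-B))
A2=cast(S,*b(195,185),.165);B2=cast(S,*b(237,33),.165);print("side tops",A2,B2,(A2+B2)/2,np.linalg.norm(A2-B2))
# bright collar mask centre in top
g=T["img"].max(2)[225:280,345:470];l=g[15:40,58:82]
m=(l>150).astype(np.uint8);cn=max(cv2.findContours(m,0,1)[0],key=len);(c,r)=cv2.minEnclosingCircle(cn);c=np.array(c)+[403,240]
print("collar",c,r,cast(T,*c,.133),cast(T,c[0]+r,c[1],.133)-cast(T,*c,.133))
print("tip top",cast(T,*a(431,162),.155),"tip side",cast(S,*b(214,120),.155))
print("collar side",cast(S,*b(206,162),.133))
s=ctrl.sense();R=Ro.from_quat(s["ee_rot"]).as_matrix()
P=(A+B)/2;P[2]=.30;print("rows to bottle view",R.T@(P-s["ee_pos"]))
print(R.round(3)); print(np.array(ctrl.get_image("wrist")["T_tool_cam"]).round(3))
```

```text
tops [ 0.49076879 -0.15938455  0.165     ] [ 0.48141931 -0.32870471  0.165     ] [ 0.48609405 -0.24404463  0.165     ] 0.16957808885301542
side tops [ 0.48964037 -0.15704874  0.165     ] [ 0.48062194 -0.32702518  0.165     ] [ 0.48513116 -0.24203696  0.165     ] 0.17021551493566914Traceback (most recent call last):
  File "<stdin>", line 10, in <module>
ValueError: max() iterable argument is empty
```

```bash
cat >> h.py <<'E'
def to(x,y,z):
    s=ctrl.sense();R=Ro.from_quat(s["ee_rot"]).as_matrix()
    print("ee",s["ee_pos"].round(4),"go",(R.T@(np.array([x,y,z])-s["ee_pos"])).round(4),"F",np.round(s["force"],2),"q",np.round(s["qpos"],2),"t",s["time"])
    print("tilt rotvec tool",(Ro.from_matrix(R).inv()*Ro.from_euler("z",np.arctan2(R[1,0],R[0,0]))*Ro.from_euler("x",np.pi)).as_rotvec().round(4))
E
python3 - <<'E'
from h import *
import pickle
d=pickle.load(open("d.pkl","rb"));T,S=d["top"],d["side"]
l=T["img"].max(2)[235:270,400:430];print(l.max())
m=(l>135).astype(np.uint8);cn=max(cv2.findContours(m,0,1)[0],key=len);(c,r)=cv2.minEnclosingCircle(cn);c=np.array(c)+[400,235]
print("collar",c,r,cast(T,*c,.133),r/T["fx"]*1.04)
f=lambda u,v,k,o:np.array([(u+.5)/k-.5+o[0],(v+.5)/k-.5+o[1]])
a=lambda u,v:f(u,v,6,(345,225)); b=lambda u,v:f(u,v,5,(335,120))
print("tip top",cast(T,*a(431,162),.155),"tip side",cast(S,*b(214,120),.155),"collar side",cast(S,*b(206,162),.133))
to(.6088,.1135,.16)
print(np.array(ctrl.get_image("wrist")["T_tool_cam"]).round(3))
E
```

```text
145
collar [414.5 251.5] 7.905794143676758 [ 0.48642092 -0.24390014  0.133     ] 0.01794451551249221
tip top [ 0.48595662 -0.24323465  0.155     ] tip side [ 0.48618323 -0.24459847  0.155     ] collar side [ 0.48825351 -0.24247262  0.133     ]
ee [0.2818 0.5852 0.2303] go [-0.4992 -0.283   0.0709] F [ 0.44 -0.25  0.21] q [-1.11  0.32 -0.07  1.45  0.02  1.37 -0.06] t 0.1
tilt rotvec tool [-0.0018  0.0001 -0.    ]
[[ 0.001 -0.952 -0.307  0.079]
 [ 1.     0.001  0.001  0.001]
 [-0.001 -0.307  0.952 -0.144]
 [ 0.     0.     0.     1.   ]]
```

Units first: shifts go in shares of 0.2 m and turns go in shares of 2 pi rad. So -0.05 m is -0.25, -0.028 m is -0.14.

```bash
echo '[[[-0.25,-0.14,0],[0,0,0],1],[[-0.25,-0.14,0],[0,0,0],1],[[-0.25,-0.14,0],[0,0,0],1],[[-0.25,-0.14,0],[0,0,0],1],[[-0.25,-0.14,0],[0,0,0],1]]' | python3 nudge.py 40; echo '[[[-0.25,-0.14,0.035],[0,0,0],1],[[-0.25,-0.14,0.035],[0,0,0],1],[[-0.25,-0.14,0.035],[0,0,0],1],[[-0.25,-0.14,0.035],[0,0,0],1],[[0,0,0],[0,0,0],1]]' | python3 nudge.py
python3 - <<'E'
from h import *
s=ctrl.sense();im=ctrl.get_image("wrist");cv2.imwrite("pics/w1.png",im["img"][:,:,::-1])
import pickle;pickle.dump((s,im),open("w1.pkl","wb"));to(.6088,.1135,.06)
E
```

```text
time: 0.78
ee_pos: [0.4473, 0.3492, 0.2312]
ee_rot: [0.223, 0.975, 0.0, -0.0]
force: [0.7, -0.0, 0.4]
grip_width: 0.995
grip_force: 0.0
time: 1.4
ee_pos: [0.5802, 0.1564, 0.2023]
ee_rot: [0.227, 0.974, -0.002, 0.0]
force: [-0.6, 0.4, -0.1]
grip_width: 0.998
grip_force: 0.0
ee [0.5788 0.1604 0.2026] go [-0.0476 -0.0287  0.1426] F [-0.23  0.16  0.04] q [-0.53  0.23  0.26  1.63 -0.06  1.29  0.85] t 1.45
tilt rotvec tool [-0.0015 -0.0004  0.    ]
```

View pics/w1.png

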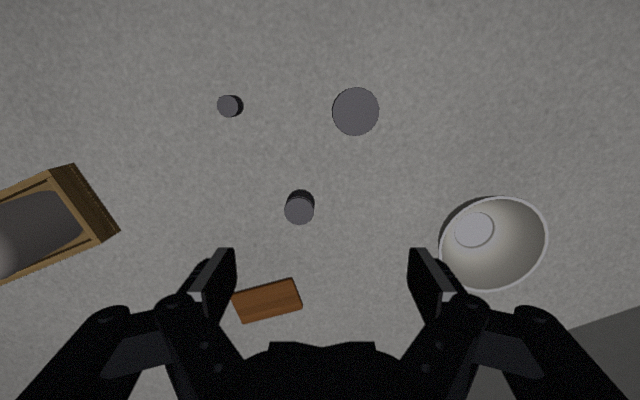

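The wrist view shows the medium cap clear of its neighbours, with its top disc at about (299,210).

```bash
python3 - <<'E'
from h import *
import pickle
s,im=pickle.load(open("w1.pkl","rb"));p=(s["ee_pos"],s["ee_rot"])
print("cap top",cast(im,299,210,.032,p),"wide",cast(im,355,111,.022,p),"small",cast(im,229,106,.024,p))
to(.6088,.1135,.06)
E
echo '[[[-0.12,-0.0715,0.2],[0,0,0],1],[[-0.118,-0.072,0.2],[0,0,0],1],[[0,0,0.2],[0,0,0],0.8],[[0,0,0],[0,0,0],0.8],[[0,0,0],[0,0,0],0.8]]' | python3 nudge.py
python3 - <<'E'
from h import *
s=ctrl.sense();im=ctrl.get_image("wrist");cv2.imwrite("pics/w2.png",im["img"][:,:,::-1]);print(cast(im,299,210,.032,(s["ee_pos"],s["ee_rot"])))
import pickle;pickle.dump((s,im),open("w2.pkl","wb"))
to(.6088,.1135,.008)
E
```

```text
cap top [0.60837084 0.11479366 0.032     ] wide [0.53824551 0.21726713 0.022     ] small [0.47540776 0.10109741 0.024     ]
ee [0.5788 0.1604 0.2026] go [-0.0476 -0.0287  0.1426] F [-0.23  0.16  0.04] q [-0.53  0.23  0.26  1.63 -0.06  1.29  0.85] t 1.45
tilt rotvec tool [-0.0015 -0.0004  0.    ]
time: 2.08
ee_pos: [0.6091, 0.1188, 0.0849]
ee_rot: [0.221, 0.975, 0.001, 0.001]
force: [-0.4, 0.7, -0.2]
grip_width: 0.799
grip_force: 0.0
[0.60078417 0.10651149 0.032     ]
ee [0.6096 0.1187 0.0856] go [-0.0013 -0.0052  0.0776] F [ 0.09 -0.05 -0.02] q [-0.46  0.37  0.27  1.71 -0.11  1.08  0.97] t 2.125
tilt rotvec tool [0.0028 0.0021 0.    ]
```

View pics/w2.png

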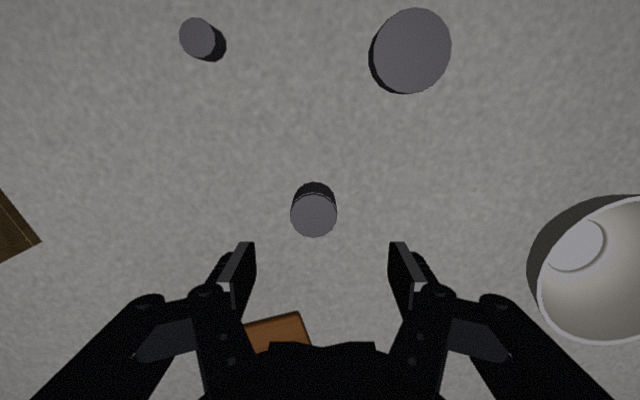

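The cap top is now at about (313.5,216), and both fingers are clear of everything.

Run:
```python
from h import *
import pickle
s,im=pickle.load(open("w2.pkl","rb"));p=(s["ee_pos"],s["ee_rot"])
print("cap top",cast(im,313.5,216,.032,p))
to(.6088,.1137,.008)
```

```text
cap top [0.6093823  0.11380328 0.032     ]
ee [0.6096 0.1187 0.0856] go [-0.0012 -0.005   0.0776] F [ 0.09 -0.05 -0.02] q [-0.46  0.37  0.27  1.71 -0.11  1.08  0.97] t 2.125
tilt rotvec tool [0.0028 0.0021 0.    ]
```

Converted, 0.022 m is 0.11, 0.015 m is 0.075, 0.001 rad is 0.0002.

```bash
echo '[[[-0.005,-0.025,0],[0,0.0002,0],0.8],[[0,0,0.11],[0,0,0],0.8],[[0,0,0.11],[0,0,0],0.8],[[0,0,0.075],[0,0,0],0.8],[[0,0,0],[0,0,0],0.8]]' | python3 nudge.py
python3 - <<'E'
from h import *
to(.609,.1137,.008)
E
```

```text
time: 2.75
ee_pos: [0.6067, 0.1118, 0.0238]
ee_rot: [0.223, 0.975, -0.0, -0.001]
force: [0.9, -0.6, 0.2]
grip_width: 0.801
grip_force: 0.0
ee [0.6067 0.1118 0.0238] go [-0.0013  0.0028  0.0158] F [ 0.86 -0.64  0.16] q [-0.44  0.44  0.26  1.75 -0.13  0.97  1.  ] t 2.75
tilt rotvec tool [-0.0008 -0.0021  0.    ]
```

```bash
echo '[[[0,0,0],[0,0,0],0.8],[[0,0,0],[0,0,0],0.8]]' | python3 nudge.py
python3 - <<'E'
from h import *
to(.609,.1137,.008)
E
```

```text
time: 3.0
ee_pos: [0.6081, 0.1121, 0.0254]
ee_rot: [0.222, 0.975, 0.001, 0.0]
force: [-0.0, -0.4, -0.1]
grip_width: 0.8
grip_force: 0.0
ee [0.6081 0.1121 0.0254] go [-0.0001  0.0018  0.0174] F [-0.04 -0.39 -0.1 ] q [-0.44  0.44  0.26  1.75 -0.13  0.97  1.  ] t 3.0
tilt rotvec tool [0.0013 0.0004 0.    ]
```

Converted, 0.009 m is 0.045, 0.008 m is 0.04.

```bash
echo '[[[-0.0025,0.0075,0.04],[0,0,0],0.8],[[0,0,0.045],[0,0,0],0.8],[[0,0,0],[0,0,0],0.6],[[0,0,0],[0,0,0],0.45],[[0,0,0],[0,0,0],0.3]]' | python3 nudge.py 40;echo '[[[0,0,0],[0,0,0],0.1],[[0,0,0],[0,0,0],0.1],[[0,0,0],[0,0,0],0.1]]' | python3 nudge.py
python3 - <<'E'
from h import *
to(.609,.1137,.008)
E
```

```text
time: 3.62
ee_pos: [0.6088, 0.1131, 0.0078]
ee_rot: [0.223, 0.975, 0.0, -0.0]
force: [-0.3, 0.0, 0.8]
grip_width: 0.383
grip_force: 39.7
time: 4.0
ee_pos: [0.6085, 0.1131, 0.0075]
ee_rot: [0.222, 0.975, 0.0, -0.0]
force: [0.2, -0.9, 1.3]
grip_width: 0.39
grip_force: 39.8
ee [0.6085 0.1131 0.0075] go [-0.0001  0.0007 -0.0005] F [ 0.22 -0.94  1.25] q [-0.44  0.46  0.26  1.76 -0.14  0.94  1.  ] t 4.0
tilt rotvec tool [ 0.0003 -0.0006 -0.    ]
```

Converted, -0.05 m is -0.25, -0.04 m is -0.2.

```bash
echo '[[[0,0,-0.05],[0,0,0],0.1],[[0,0,-0.2],[0,0,0],0.1],[[0,0,-0.25],[0,0,0],0.1],[[0,0,-0.25],[0,0,0],0.1],[[0,0,-0.25],[0,0,0],0.1]]' | python3 nudge.py 80;echo '[[[0,0,-0.2],[0,0,0],0.1],[[0,0,0],[0,0,0],0.1]]' | python3 nudge.py
python3 - <<'E'
from h import *
to(.486,-.2435,.24)
E
```

```text
time: 4.62
ee_pos: [0.6082, 0.1129, 0.2095]
ee_rot: [0.223, 0.975, 0.0, -0.0]
force: [0.7, -0.3, 0.3]
grip_width: 0.375
grip_force: 79.3
time: 4.88
ee_pos: [0.6105, 0.1131, 0.2523]
ee_rot: [0.223, 0.975, 0.002, 0.003]
force: [-0.1, -0.8, 0.4]
grip_width: 0.374
grip_force: 79.4
ee [0.6105 0.1131 0.2523] go [-0.0426 -0.3754  0.0105] F [-0.11 -0.83  0.38] q [-0.47  0.25  0.29  1.52 -0.07  1.38  0.95] t 4.875
tilt rotvec tool [0.0054 0.005  0.    ]
```

Converted, -0.045 m is -0.225, -0.005 m is -0.025.

```bash
echo '[[[-0.025,-0.225,0],[0,0,0],0.1],[[-0.025,-0.225,0],[0,0,0],0.1],[[-0.025,-0.225,0],[0,0,0],0.1],[[-0.025,-0.225,0],[0,0,0],0.1],[[-0.025,-0.225,0],[0,0,0],0.1]]' | python3 nudge.py;echo '[[[-0.025,-0.225,0],[0,0,0],0.1],[[-0.025,-0.225,0],[0,0,0],0.1],[[-0.025,-0.225,0],[0,0,0],0.1],[[0,0,0],[0,0,0],0.1],[[0,0,0],[0,0,0],0.1]]' | python3 nudge.py;  python3 - <<'E'
from h import *
to(.486,-.2435,.24)
import pickle
s=ctrl.sense();im=ctrl.get_image("wrist");cv2.imwrite("pics/w3.png",im["img"][:,:,::-1])
pickle.dump((s,im),open("w3.pkl","wb"))
E
```

```text
time: 5.5
ee_pos: [0.5321, -0.1018, 0.2464]
ee_rot: [0.223, 0.975, 0.0, -0.001]
force: [1.1, -0.1, -0.1]
grip_width: 0.374
grip_force: 79.4
time: 6.12
ee_pos: [0.4882, -0.2279, 0.2466]
ee_rot: [0.222, 0.975, 0.001, -0.001]
force: [0.1, 0.6, 0.7]
grip_width: 0.372
grip_force: 79.4
ee [ 0.4882 -0.2279  0.2466] go [-0.0048 -0.015   0.0066] F [0.06 0.56 0.66] q [-0.12  0.08  0.54  1.72 -0.04  1.36  1.55] t 6.125
tilt rotvec tool [ 0.0007 -0.0024 -0.    ]
```

View pics/w3.png

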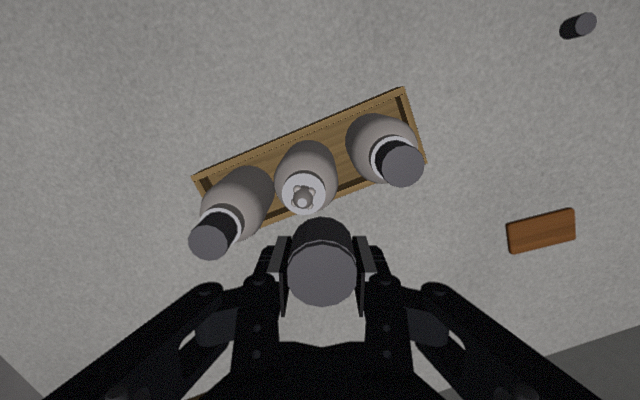

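The cap is held upright between the pads, top disc at about (321,277). The spout is visible at about (303,200) inside its collar at about (303,193). I'll get sharper pixels from an enlarged crop.

Run:
```python
from h import *
import pickle
s,im=pickle.load(open("w3.pkl","rb"))
cv2.imwrite("pics/w3c.png",cv2.resize(im["img"][160:320,265:375][:,:,::-1],None,fx=3.7,fy=3.7,interpolation=cv2.INTER_CUBIC))
```

```text
(no output)
```

View pics/w3c.png

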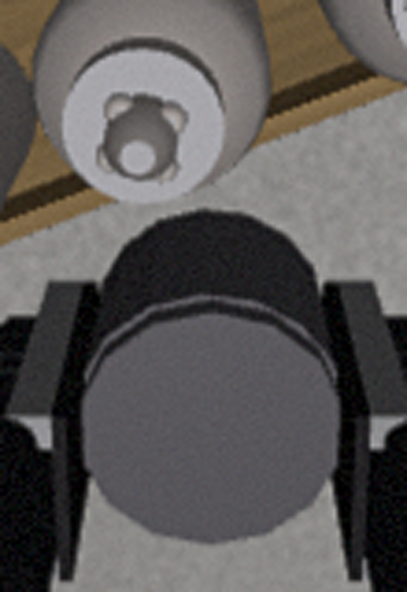

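Run:
```python
from h import *
import pickle
s,im=pickle.load(open("w3.pkl","rb"));p=(s["ee_pos"],s["ee_rot"]);R=Ro.from_quat(p[1]).as_matrix()
f=lambda u,v:np.array([(u+.5)/3.7-.5+265,(v+.5)/3.7-.5+160])
h=s["ee_pos"][2]+.0245
c=cast(im,*f(210.5,428),h,p);l=cast(im,*f(81,428),h,p);r=cast(im,*f(340,428),h,p)
print("cap",c,"dia",np.linalg.norm(l-r),"vs tcp (tool)",R.T@(c-p[0]))
b=cast(im,*f(211,210),h-.032,p);print("cap far bottom edge tool",R.T@(b-p[0]))
col=cast(im,*f(143,125.5),.133,p);tip=cast(im,*f(137,158),.155,p)
cd=np.linalg.norm(cast(im,*f(63,125),.133,p)-cast(im,*f(223,125),.133,p))
print("collar",col,cd,"tip",tip)
print("tool move cap->spout",R.T@(col-c),R.T@(tip-c))
to(.486,-.2435,.2)
```

```text
cap [ 0.48900466 -0.22699775  0.2710867 ] dia 0.032573576823506666 vs tcp (tool) [-0.00028013  0.0011606  -0.02449997]
cap far bottom edge tool [0.01604551 0.00124561 0.00753879]
collar [ 0.48604546 -0.24385498  0.133     ] 0.03955473347530522 tip [ 0.4866136  -0.24426606  0.155     ]
tool move cap->spout [-0.00497069 -0.01656392  0.13806443] [-0.00560888 -0.01667343  0.11606279]
ee [ 0.4886 -0.2272  0.2467] go [-0.0048 -0.0159  0.0466] F [0.4  0.37 0.06] q [-0.12  0.08  0.54  1.72 -0.04  1.36  1.55] t 6.175
tilt rotvec tool [ 0.0006 -0.0022 -0.    ]
```

Converted, 0.035 m is 0.175, -0.0163 m is -0.0815.

```bash
echo '[[[-0.025,-0.0815,0],[0,0,0],0.1],[[0,0,0.175],[0,0,0],0.1],[[0,0,0.175],[0,0,0],0.1],[[0,0,0],[0,0,0],0.1],[[0,0,0],[0,0,0],0.1]]' | python3 nudge.py;  python3 - <<'E'
from h import *
to(.4862,-.2437,.1405)
s=ctrl.sense();im=ctrl.get_image("wrist")
S=ctrl.get_image("side");import pickle;pickle.dump((s,im,S),open("w4.pkl","wb"))
a=cv2.resize(im["img"][120:320,245:395],None,fx=3,fy=3);b=cv2.resize(S["img"][100:220,330:408],None,fx=5,fy=5,interpolation=cv2.INTER_CUBIC)[:600,:350]
cv2.imwrite("pics/w4.png",np.hstack([a,b])[:,:,::-1])
E
```

```text
time: 6.8
ee_pos: [0.4865, -0.2461, 0.1785]
ee_rot: [0.222, 0.975, -0.0, 0.0]
force: [-0.2, 0.1, 0.8]
grip_width: 0.374
grip_force: 79.4
ee [ 0.4865 -0.2461  0.1785] go [0.0014 0.0021 0.038 ] F [-0.16  0.07  0.77] q [-0.09  0.14  0.56  1.8  -0.08  1.22  1.61] t 6.8
tilt rotvec tool [-0.0001  0.0006 -0.    ]
```

View pics/w4.png

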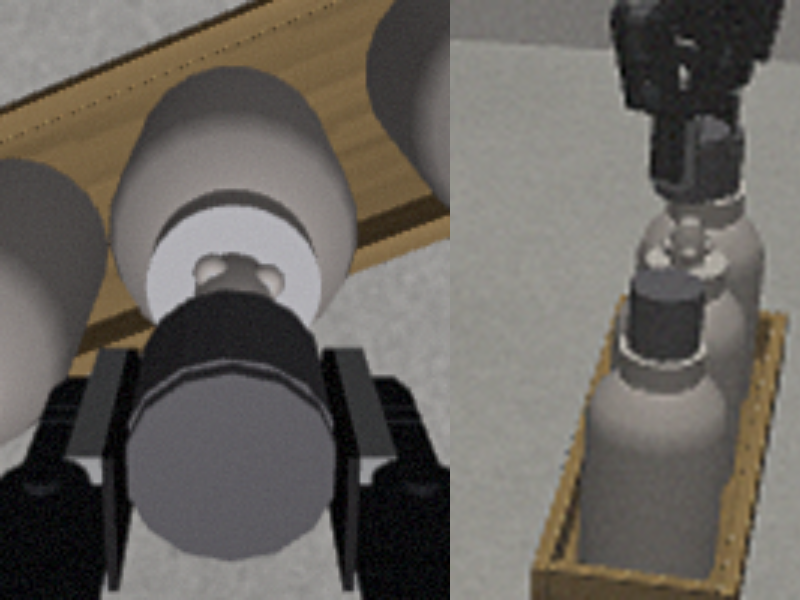

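Run:
```python
from h import *
import pickle
s,im,S=pickle.load(open("w4.pkl","rb"));p=(s["ee_pos"],s["ee_rot"]);R=Ro.from_quat(p[1]).as_matrix()
f=lambda u,v:np.array([(u+.5)/3-.5+245,(v+.5)/3-.5+120])
t=lambda u,v,z:(R.T@(cast(im,*f(u,v),z,p)-p[0])*1000).round(2)
z=p[0][2]
print("cap l,r",t(127,460,z+.0245),t(336,460,z+.0245),"far/near",t(231,372,z+.0245),t(231,558,z+.0245),"bottom far",t(231,291,z-.0075))
print("collar l,r,far",t(147,283,.133),t(322,283,.133),t(235,205,.133),"bumps",t(209,269,.1406),t(271,279,.1406))
```

```text
cap l,r [  0.95 -14.86 -24.5 ] [  0.97  17.47 -24.5 ] far/near [ 16.09   1.2  -24.51] [-17.18   1.25 -24.49] bottom far [15.9   1.25  7.49]
collar l,r,far [  2.11 -17.96  45.52] [ 2.14 22.2  45.51] [20.84  2.18 45.5 ] bumps [ 8.49 -3.52 37.91] [ 6.15 10.1  37.91]
```

Converted, 0.008 m is 0.04, 0.007 m is 0.035.

```bash
echo '[[[0.007,0.0055,0],[0,0,0],0.1],[[0,0,0.04],[0,0,0],0.1],[[0,0,0.035],[0,0,0],0.1],[[0,0,0.03],[0,0,0],0.1],[[0,0,0],[0,0,0],0.1]]' | python3 nudge.py;  python3 - <<'E'
from h import *
to(.4862,-.2437,.1405)
E
```

```text
time: 7.52
ee_pos: [0.4845, -0.2438, 0.1554]
ee_rot: [0.223, 0.975, 0.0, -0.001]
force: [-0.3, 1.3, -0.1]
grip_width: 0.373
grip_force: 79.4
ee [ 0.4845 -0.2438  0.1554] go [-0.0015  0.0008  0.0149] F [-0.28  1.3  -0.05] q [-0.09  0.16  0.56  1.83 -0.09  1.18  1.62] t 7.525
tilt rotvec tool [-0.0003 -0.0025  0.    ]
```

Converted, 0.003 m is 0.015.

```bash
echo '[[[0,0,0.015],[0,0,0],0.1],[[0,0,0],[0,0,0],0.1]]' | python3 nudge.py 90;echo '[[[0,0,0.01],[0,0,0],0.1],[[0,0,0],[0,0,0],0.1]]' | python3 nudge.py | sed -n '2p;4p'
```

```text
time: 7.78
ee_pos: [0.485, -0.244, 0.1532]
ee_rot: [0.223, 0.975, 0.0, -0.001]
force: [-0.4, 0.0, -0.4]
grip_width: 0.372
grip_force: 89.5
ee_pos: [0.4852, -0.2442, 0.1515]
force: [-0.1, -0.3, 1.0]
```

Converted, 0.0015 m is 0.0075.

```bash
for i in 1; do echo '[[[0,0,0.0075],[0,0,0],0.1],[[0,0,0],[0,0,0],0.1]]' | python3 nudge.py | sed -n '2p;4p'; echo '[[[0,0,0.0075],[0,0,0],0.1],[[0,0,0],[0,0,0],0.1]]' | python3 nudge.py | sed -n '2p;4p'; echo '[[[0,0,0.005],[0,0,0],0.1],[[0,0,0],[0,0,0],0.1]]' | python3 nudge.py | sed -n '2p;4p'; done
```

```text
ee_pos: [0.4855, -0.2446, 0.1507]
force: [-0.3, -1.0, 5.4]
ee_pos: [0.4859, -0.2448, 0.15]
force: [-0.2, -0.3, 9.0]
ee_pos: [0.4858, -0.2447, 0.1489]
force: [-0.8, -0.3, 7.4]
```

Converted, 0.001 m is 0.005.

```bash
echo '[[[0,0,0.005],[0,0,0],0.1],[[0,0,0],[0,0,0],0.1]]' | python3 nudge.py | sed -n '2p;4p'; echo '[[[0,0,0.005],[0,0,0],0.1],[[0,0,0],[0,0,0],0.1]]' | python3 nudge.py | sed -n '2p;4p'; echo '[[[0,0,0.005],[0,0,0],0.1],[[0,0,0],[0,0,0],0.1]]' | python3 nudge.py | sed -n '2p;4p'
```

```text
ee_pos: [0.4853, -0.2446, 0.1468]
force: [-0.3, -2.1, 3.5]
ee_pos: [0.4852, -0.2443, 0.1451]
force: [1.7, -1.9, 2.4]
ee_pos: [0.4848, -0.244, 0.1434]
force: [2.5, -4.2, -3.7]
```

Converted, 0.001 m is 0.005.

```bash
echo '[[[0,0,0.005],[0,0,0],0.1],[[0,0,0],[0,0,0],0.1]]' | python3 nudge.py | sed -n '2p;4p'; echo '[[[0,0,0.005],[0,0,0],0.1],[[0,0,0],[0,0,0],0.1]]' | python3 nudge.py | sed -n '2p;4p'; echo '[[[0,0,0.005],[0,0,0],0.1],[[0,0,0],[0,0,0],0.1]]' | python3 nudge.py | sed -n '2p;4p'
```

```text
ee_pos: [0.4846, -0.2439, 0.1423]
force: [1.8, -3.7, -7.8]
ee_pos: [0.4847, -0.2438, 0.1418]
force: [1.1, -3.4, -6.7]
ee_pos: [0.4847, -0.2435, 0.1412]
force: [0.2, -1.6, -3.9]
```

Converted, 0.0015 m is 0.0075.

```bash
echo '[[[0,0,0.0075],[0,0,0],0.1],[[0,0,0],[0,0,0],0.1]]' | python3 nudge.py | sed -n '2p;4p'; echo '[[[0,0,0.0075],[0,0,0],0.1],[[0,0,0],[0,0,0],0.1]]' | python3 nudge.py | sed -n '2p;4p'; echo '[[[0,0,0.0075],[0,0,0],0.1],[[0,0,0],[0,0,0],0.1]]' | python3 nudge.py
```

```text
ee_pos: [0.485, -0.2437, 0.1408]
force: [-3.1, -0.2, 5.5]
ee_pos: [0.485, -0.2437, 0.1407]
force: [-6.3, 1.7, 14.1]
time: 11.02
ee_pos: [0.485, -0.2437, 0.1406]
ee_rot: [0.223, 0.975, 0.001, -0.0]
force: [-9.0, 4.6, 23.3]
grip_width: 0.369
grip_force: 93.0
```

Converted, 0.001 m is 0.005, -0.0008 m is -0.004.

```bash
echo '[[[0.005,0,-0.004],[0,0,0],0.1],[[0,0,0],[0,0,0],0.1],[[0,0,0],[0,0,0],0.1]]' | python3 nudge.py;python3 - <<'E'
from h import *
im=ctrl.get_image("wrist");S=ctrl.get_image("side")
a=cv2.resize(im["img"][120:320,245:395],None,fx=3,fy=3);b=cv2.resize(S["img"][100:220,330:408],None,fx=5,fy=5,interpolation=cv2.INTER_CUBIC)[:600,:350]
cv2.imwrite("pics/w5.png",np.hstack([a,b])[:,:,::-1])
s=ctrl.sense();print(s["force"],s["ee_pos"],s["time"])
E
```

```text
time: 11.4
ee_pos: [0.485, -0.2437, 0.1407]
ee_rot: [0.222, 0.975, 0.001, 0.001]
force: [-6.3, 1.9, 16.1]
grip_width: 0.374
grip_force: 91.9
[-4.92837764  2.08668225 16.43437334] [ 0.48500662 -0.24367549  0.14067619] 11.5
```

View pics/w5.png

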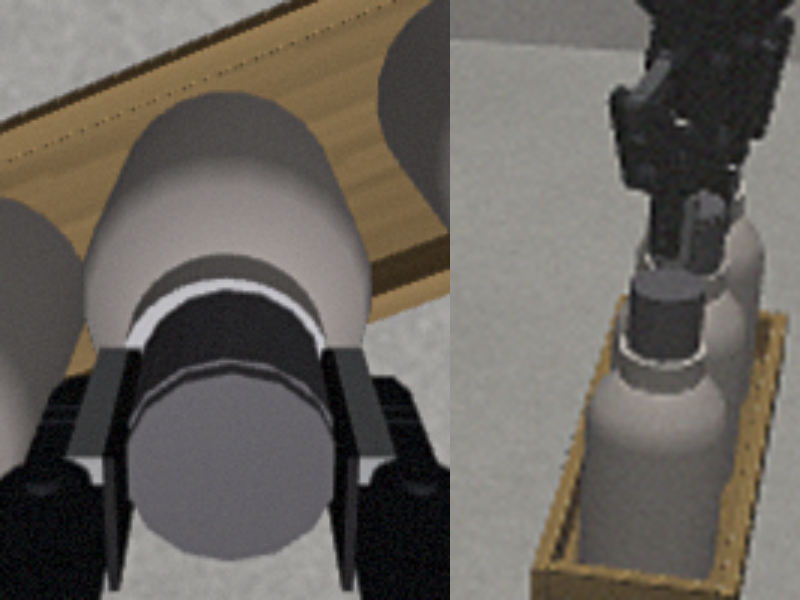

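The cap sits flat and centred on the collar, with an even rim showing around it. It hasn't slipped in the grip, and the push is steady at 16 N with the TCP at the height expected when home. I'm handing the job in.

```bash
python3 -c "
from bench import ctrl
print(ctrl.close_job())"
```

```text
the job is handed in; nothing more can be done
None
```

The matching cap clicked onto the middle bottle's bare spout and sits fully home on the collar; I handed the job in at about 11.5 s with the gripper still pressing it down at about 16 N, having eased the push from a brief 23 N peak, and no verdict came back.

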